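Turn the desiccant cases louvres-up in the tilt-out bin

TASK

The two desiccant cases in the tilt-out bin only draw moisture with their louvres facing up: tip them over their long edges, a quarter turn at a time and without lifting them off the bay floor, until both stand flat on the liner with the louvres up. Let the case that lies louvres-down come to rest on its side before you tip it on. Leave both cases inside the bay, clear of each other and of everything else, and leave the other things in the bay where they are.

Things in the scene. Friction and masses are not known exactly. Their poses are not given: they have to be found in the camera images.
- bin: Fixed tilt-out bin of white ABS, tipped right out, its floor level. Origin under the middle of the floor at table height; x away from the robot, y to the left. The bay is +-205 mm (x) by +-350 mm (y) inside; walls up to 87 mm above the table, a frame behind to 112 mm. The wooden step's board overhangs beyond world x = 0.775, 120 mm above the table.
- bay_floor (a point): Middle of the bay floor's top, 14 mm above the table: a thin ribbed rubber liner with good grip (friction 0.8 to 1.2). A case pushed near its top tips over its far lower edge without sliding; pushed below about 25 mm above the liner it slides. Axes as the bin's.
- case_a_center (a point): Sealed desiccant case of grey ABS, a box 130 x 90 x 90 mm, about 0.45 kg. One 130 x 90 face has seven louvre slats; the opposite face has four round foot pads. The point is its centre; x along its length, z out through the louvres. Starts louvres down, length about along the bin's x: two quarter turns. It stands at the left of the bay or near its middle (the cases swap places).
- case_b_center (a point): Sealed desiccant case of grey ABS, a box 130 x 90 x 90 mm, about 0.45 kg. One 130 x 90 face has seven louvre slats; the opposite face has four round foot pads. The point is its centre; x along its length, z out through the louvres. Starts on its side, louvres facing the bin's +y: one quarter turn towards -y, pushed on the louvre face. It has the other place, some 215 mm from the first case.
- scoop: Empty orange plastic scoop, 150 x 76 x 45 mm, in the row along the back of the bay, long side along the bin's y (the body's own x axis). Loose bystander on the liner. Origin under its middle, x towards its open mouth.
- lid: Compact stainless bin lid, 96 x 140 mm, 11 mm thick with a strap handle to 34 mm, in the row along the back of the bay. Loose bystander on the liner. Origin under its middle, its 140 mm side along its y.
- strainer: Folded mesh strainer of green plastic, 94 x 148 x 16 mm (two hinge clips stand out 6 mm more on its -x side), in the row along the back of the bay. Loose bystander on the liner. Origin under its middle, its 148 mm side along its y.
- coaster0: Lower of two stacked ceramic coasters, 94 mm across, 9 mm thick, at the right-hand (-y) end of the cases' lane. Loose bystander on the liner. Origin under its centre.
- coaster1: Upper of the two coasters, the same size, lying on the lower one. Origin under its centre.
- scraper: Hard silicone scraper, 46 x 167 x 12 mm, lying along the front of the bay. Loose bystander on the liner. Origin under its middle, its length along its y.
- shoehorn: Short steel shoehorn, 36 x 167 x 4 mm, lying along the front of the bay. Loose bystander on the liner. Origin under its middle, its length along its y.
- can: Upright shoe-care can, 48 mm across, 150 mm tall, standing along the front of the bay. Loose bystander on the liner. Origin under its centre, z up.
There are look-alikes about, which are no part of the job. What is shaped like the part that bears case_b_center but orange is not meant.

How it is judged:
By the outcome, as a careful person would: the job done as asked, in the order asked, and still so for the second after the job is handed in, with the robot touching nothing.
It also fails if it takes over 64 s, if anything falls off the work surface, if the arm or the gripper's body presses on something with over 40 N, if the wrist force passes 120 N, or if a joint passes its speed limit or range.

ROBOT

A 7-joint arm with a two-finger parallel gripper is mounted at the origin on the work surface. World frame = base frame: x ahead of the robot, y to its left, z up, the work surface at z = 0. Lengths are in m, angles in rad, forces in N, time in s.
With the tool pointing down it reaches from about 0.425 to 0.875 m from the base axis. Payload 8.4 kg.
Tool frame: the origin (TCP) lies on the centre line of the jaws, within the pads' length; the fingertips stand 17 mm ahead of it and the grasp point (between the pads) lies 2 mm behind it; z points along the fingers, y is the direction in which the jaws open and shut (so a half turn about z gives the same grasp; the last joint's range is limited). The gripper opens to 87 mm and grips with 3 to 60 N. Pads are 19 mm wide; open, the fingers measure 117 mm over their backs; the gripper's body (75 mm by 190 mm) begins 51 mm behind the grasp point.
Start: joints at [1.058, 0.333, 0.04, 1.465, -0.013, 1.343, -0.059], TCP at [0.261, -0.595, 0.24] pointing down, gripper open.
Joint ranges: [-2.58, 2.58], [-0.38, 2.09], [-1.3, 1.39], [0.25, 2.4], [-1.5, 4.64], [0.08, 2.09], [-2.65, 2.65]. Speed limits (rad/s): [2.22, 2.22, 2.79, 2.79, 3.14, 3.14, 3.14].

INTERFACE

Orientations are given as a unit quaternion [w, x, y, z].
In Python, from workcell import arm gives the robot as it stands. Calls block until the motion is done:
- arm.move_ptp(position, orientation): joint-space move of the TCP to a pose.
- arm.move_l(position, ori=None, rate=0.15): straight line of the TCP; ori=None keeps the orientation; rate is the mean speed in m/s.
- arm.set_joints(angles): joint-space move.
- arm.set_gripper(opening, force=None): opening from 0.0 (shut) to 1.0 (fully open); force is the grip in N (None keeps the last); returns when the fingers have stopped.
- arm.sleep(seconds).
- arm.solve_ik(position, orientation): joint angles nearest the present ones, or None.
- arm.get_state(): the state.
- arm.capture(name): name is "scene" or "top"; returns a dict with "pixels" (400x640x3 uint8, red, green, blue), "intrinsics" (3x3 intrinsics, pixels), "dist_coeffs" ([k1, k2, p1, p2, k3] as OpenCV has them; the pictures are not rectified), "T" (4x4, takes a point from camera to world coordinates). Camera axes: x right, y up, looking along -z (the intrinsics and any distortion apply to the point x, -y, -z); pixel columns grow to the right and rows downward; lengths in m; the calibration is good to about 2 mm. A picture is of the moment at which its call begins. There is no depth.
A pose or a line that the arm cannot do raises arm.IKError and nothing moves.
- arm.finish_job(): hands the job in, once; it reports no verdict.
The state is a dict: "time_s": time; "joint_pos": joint angles; "joint_vel": joint speeds; "joint_torque": joint torques, N m; "ee_pos": TCP position; "tcp_rot": TCP orientation; "ft_force": force on the tool from outside, world axes, zero at the start; "wrist_torque": the same for the moment, N m; "width": opening from 0.0 (shut) to 1.0 (fully open).
Only numpy, scipy, OpenCV 4.12 (cv2) and the standard library are available. Lean on these libraries where they do the work, as an engineer would, in place of code of your own. Each camera call takes 0.05 s, during which the arm holds its last target.

## Working session

There is one attempt and no reset: what is moved stays moved. The work goes in short steps, each a Python script; the robot and the scene stay as the last script left them, time stands still between calls to the robot, and variables do not carry over. Pictures are saved under pics/ and viewed, and the job is handed in when it is done.

```bash
ls; mkdir -p pics
cat > h.py <<'E'
import numpy as np, cv2
from workcell import arm
def cap(n,f):
    c=arm.capture(n); cv2.imwrite(f,c['pixels'][:,:,::-1]); np.save(f[:-4]+'.npy',c,allow_pickle=True); return c
def load(f): return np.load(f,allow_pickle=True).item()
def ray(c,uv):
    p=cv2.undistortPoints(np.array(uv,float).reshape(-1,1,2),np.array(c['intrinsics']),np.array(c['dist_coeffs'])).reshape(-1,2)
    d=np.c_[p[:,0],-p[:,1],-np.ones(len(p))]; T=np.array(c['T'])
    return T[:3,3], d@T[:3,:3].T
def onz(c,uv,z):
    o,d=ray(c,uv); return o+d*((z-o[2])/d[:,2])[:,None]
def proj(c,P):
    T=np.linalg.inv(c['T']); q=np.array(P)@T[:3,:3].T+T[:3,3]
    q=q*[1,-1,-1]; return cv2.projectPoints(q.reshape(-1,1,3),np.zeros(3),np.zeros(3),np.array(c['intrinsics']),np.array(c['dist_coeffs']))[0].reshape(-1,2)
E
python3 - <<'E'
from h import *
for n in('scene','top'):
    c=cap(n,f'pics/{n}0.png'); print(np.round(c['T'],3).tolist(),np.round(c['intrinsics'],1).tolist(),c['dist_coeffs'])
s=arm.get_state(); print(s)
E
```

```text
pics
[[-0.22, -0.787, 0.576, 1.012], [0.976, -0.177, 0.13, 0.091], [0.0, 0.591, 0.807, 0.848], [0.0, 0.0, 0.0, 1.0]] [[390.1, 0.0, 323.7], [0.0, 390.1, 199.9], [0.0, 0.0, 1.0]] [-0.00072878  0.          0.          0.          0.        ]
[[0.005, 0.993, -0.121, 0.3], [-1.0, 0.005, -0.001, -0.025], [-0.001, 0.121, 0.993, 1.198], [0.0, 0.0, 0.0, 1.0]] [[401.5, 0.0, 321.9], [0.0, 401.5, 201.0], [0.0, 0.0, 1.0]] [0.02693853 0.         0.         0.         0.        ]
{'time_s': 0.1, 'joint_pos': array([ 1.05781374,  0.3338205 ,  0.03986335,  1.46614206, -0.01340153,
        1.34328371, -0.0585181 ]), 'joint_vel': array([-9.86895011e-04, -2.88022607e-04,  3.36071148e-03, -1.84051636e-03,
        2.43342212e-04, -6.40492909e-04, -1.93091026e-05]), 'joint_torque': array([ 3.96509859e-03, -6.57808757e+01,  1.33964248e+00, -4.04708898e+01,
       -5.97093254e-02,  4.08553972e-02,  1.71429156e-05]), 'ee_pos': array([ 0.26118333, -0.59480622,  0.23878076]), 'tcp_rot': array([-6.68766285e-04,  9.78676469e-01,  2.05406640e-01, -1.85086103e-04]), 'ft_force': array([-1.09279571,  0.72100444, -0.1121964 ]), 'wrist_torque': array([ 0.00969039,  0.0173778 , -0.00270358]), 'width': 0.9995060741679308}
```

View pics/scene0.png

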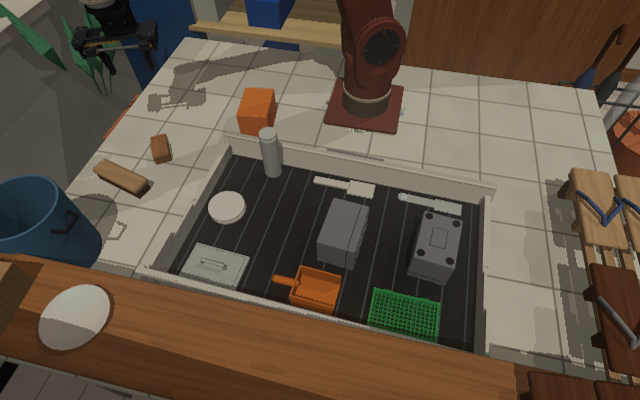

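View pics/top0.png

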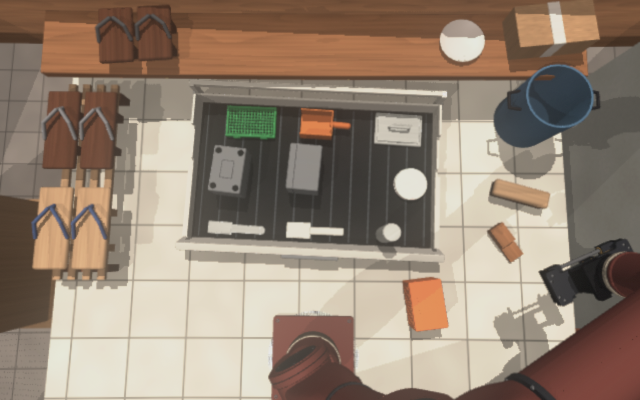

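The top view shows case A (pads up) at about px (229,170) and case B (louvres towards +y) at about (304,168). The coasters are at (410,184), well to the right. I'll measure the top-face corners.

Run:
```python
from h import *
i=cv2.imread('pics/top0.png'); cv2.imwrite('pics/crop0.png',cv2.resize(i[85:255,185:445],None,fx=3,fy=3,interpolation=cv2.INTER_CUBIC))
i=cv2.imread('pics/scene0.png'); cv2.imwrite('pics/crop1.png',cv2.resize(i[130:350,240:500],None,fx=3,fy=2.7,interpolation=cv2.INTER_CUBIC))
```

```text
(no output)
```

View pics/crop0.png

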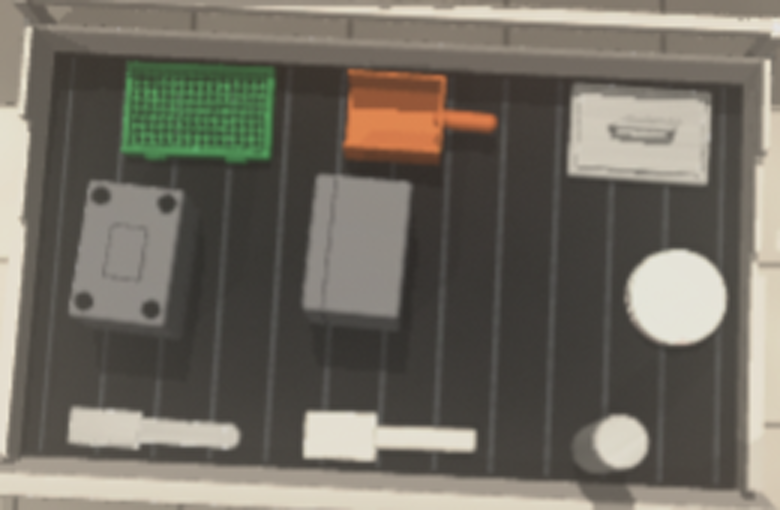

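View pics/crop1.png

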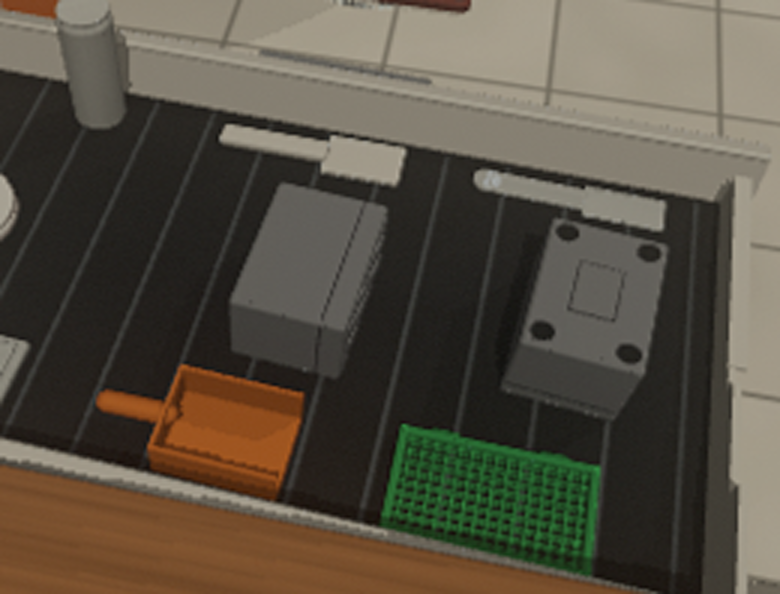

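Run:
```python
from h import *
c=load('pics/top0.npy')
f=lambda P:(np.array(P,float)+.5)/3-.5+[185,85]
for n,P,z in[('A',[(90,181),(185,189),(165,327),(69,317)],.104),('B',[(316,174),(411,180),(400,318),(303,308)],.104),
 ('floor',[(55,52),(744,83),(742,492),(22,458)],.014),('coast',[(626,298),(728,298),(677,248),(677,346)],.032),
 ('can',[(622,442)],.164),('scraper',[(303,435),(377,460),(476,440)],.02),('shoe',[(68,426),(140,447),(240,436)],.018),('strn',[(272,160),(120,155)],.03),('scoop',[(345,158),(442,163),(496,122)],.04)]:
    X=onz(c,f(P),z); print(n,np.round(X[:,:2],3).tolist())
    if n in'AB':
        print(' ctr',X.mean(0).round(4),'len',np.linalg.norm(X[0]-X[3]),np.linalg.norm(X[1]-X[2]),'w',np.linalg.norm(X[0]-X[1]),np.linalg.norm(X[2]-X[3]),'yaw',[np.degrees(np.arctan2((X[k]-X[3-k])[1],(X[k]-X[3-k])[0])) for k in(0,1)])
c=load('pics/scene0.npy')
g=lambda P:(np.array(P,float)/[3,2.7])+[240,130]
for n,P in[('A',[(557,219),(667,243),(643,371),(520,343)]),('B',[(282,183),(388,208),(338,333),(233,304)])]:
    X=onz(c,g(P),.104); print(n,np.round(X[:,:2],3).tolist(),X.mean(0).round(4))
```

```text
A [[0.589, 0.276], [0.582, 0.188], [0.452, 0.203], [0.461, 0.291]]
 ctr [0.5211 0.2397 0.104 ] len 0.12853682923489843 0.13032120052720733 w 0.08850265668936272 0.08842631092459258 yaw [np.float64(-6.478457476966914), np.float64(-6.493257647677103)]
B [[0.597, 0.067], [0.592, -0.022], [0.462, -0.012], [0.471, 0.077]]
 ctr [0.5304 0.0275 0.104 ] len 0.12661694448309643 0.13012955032682802 w 0.08861061012726623 0.08959400624285563 yaw [np.float64(-4.570408731207618), np.float64(-4.135866069762638)]
floor [[0.747, 0.341], [0.718, -0.358], [0.306, -0.345], [0.335, 0.357]]
coast [[0.494, -0.233], [0.494, -0.332], [0.544, -0.283], [0.446, -0.281]]
can [[0.347, -0.204]]
scraper [[0.358, 0.083], [0.335, 0.01], [0.354, -0.086]]
shoe [[0.366, 0.312], [0.346, 0.242], [0.357, 0.144]]
strn [[0.631, 0.117], [0.635, 0.268]]
scoop [[0.631, 0.044], [0.626, -0.052], [0.668, -0.105]]
A [[0.46, 0.208], [0.467, 0.292], [0.592, 0.277], [0.586, 0.191]] [0.5263 0.242  0.104 ]
B [[0.469, -0.007], [0.478, 0.079], [0.606, 0.063], [0.597, -0.016]] [0.5374 0.0298 0.104 ]
```

A is at about (0.523, 0.240) with yaw −6.5°, and B at about (0.533, 0.028) with yaw −4.4°. Both tip towards −y. B goes first, to make room for A's two turns (final gap about 33 mm).

```bash
cat >> h.py <<'E'
from scipy.spatial.transform import Rotation as R
def quat(push,flip=False):
    x=np.r_[push,0]*(-1 if flip else 1); z=np.array([0,0,-1.]); y=np.cross(z,x)
    q=R.from_matrix(np.c_[x,y,z]).as_quat(); return np.r_[q[3],q[:3]]
def geom(ctr,yawdeg):
    a=np.radians(yawdeg); return np.array([np.sin(a),-np.cos(a)])
def tcp(ctr,push,th,h=.080,back=0.):
    t=np.radians(th); s=-.09*np.cos(t)+h*np.sin(t); z=.09*np.sin(t)+h*np.cos(t)
    xy=np.array(ctr)+push*(.045+s-.0095-back); return np.r_[xy,z+.014+.017]
def go(p,**k):
    arm.move_l(p,**k); s=arm.get_state(); print(round(s['time_s'],2),np.round(s['ee_pos'],3),np.round(s['ft_force'],1))
E
python3 - <<'E'
from h import *
for ctr,y in[((.533,.028),-4.4),((.523,.24),-6.5)]:
    p=geom(ctr,y)
    for fl in(0,1):
        for th,b in((0,.03),(50,0)):
            q=arm.solve_ik(tcp(ctr,p,th,back=b),quat(p,fl)); print(fl,th,tcp(ctr,p,th,back=b).round(3),None if q is None else np.round(q,2))
E
```

```text
0 0 [0.539 0.112 0.111] [ 0.61  0.46 -1.09  1.82  0.45  1.14  2.43]
0 50 [ 0.53  -0.011  0.151] None
1 0 [0.539 0.112 0.111] [ 0.41  0.35 -0.82  1.83  0.29  1.09 -0.59]
1 50 [ 0.53  -0.011  0.151] [ 0.46  0.21 -0.58  1.84  0.12  1.13 -0.24]
0 0 [0.533 0.324 0.111] [ 0.18  0.63 -1.1   1.64  0.59  1.24  1.99]
0 50 [0.519 0.201 0.151] [ 0.45  0.41 -1.09  1.77  0.39  1.2   2.27]
1 0 [0.533 0.324 0.111] [ 0.1   0.56 -0.96  1.64  0.49  1.2  -1.09]
1 50 [0.519 0.201 0.151] [ 0.41  0.38 -1.03  1.77  0.35  1.19 -0.84]
```

```bash
cat >> h.py <<'E'
def tip(ctr,push,end=50):
    q=quat(push,True)
    up=tcp(ctr,push,0,back=.03); up[2]+=.07
    arm.move_ptp(up,q); go(tcp(ctr,push,0,back=.03),rate=.15)
    go(tcp(ctr,push,0,back=.004),rate=.08)
    for th in np.linspace(8,end,6): go(tcp(ctr,push,th),rate=.06)
E
python3 - <<'E'
from h import *
arm.set_gripper(0,10)
go([.261,-.595,.32],rate=.2)
c=(.533,.028); p=geom(c,-4.4)
arm.move_ptp([.5,.11,.25],quat(p,True))
tip(c,p,50)
arm.sleep(.4)
cap('top','pics/t1.png'); cap('scene','pics/s1.png')
i=cv2.imread('pics/t1.png'); cv2.imwrite('pics/t1c.png',cv2.resize(i[85:255,185:445],None,fx=3,fy=3,interpolation=cv2.INTER_CUBIC))
E
```

```text
2.17 [ 0.261 -0.595  0.32 ] [-0.3 -0.2  0. ]
5.85 [0.54  0.113 0.112] [-0.1 -0.5  0.3]
6.33 [0.538 0.086 0.111] [ 0.5 -0.3 -0.6]
6.81 [0.537 0.072 0.124] [-0.1  6.6  3.8]
7.25 [0.536 0.057 0.134] [-0.5  4.1  4.2]
7.69 [0.534 0.04  0.142] [-0.2  2.5  5. ]
8.13 [0.533 0.023 0.147] [1.2 1.5 2.4]
8.57 [0.531 0.006 0.15 ] [0.2 0.4 0.5]
9.02 [ 0.53  -0.011  0.151] [-1.   1.  -0.8]
```

View pics/s1.png

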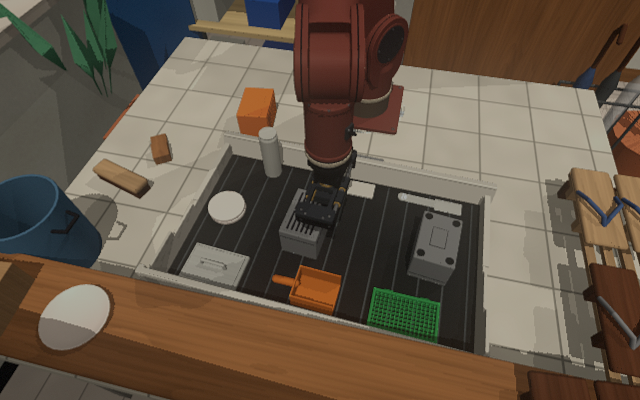

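B has tipped and its slats face up at about (303,222). Next is A's first quarter turn.

```bash
python3 - <<'E'
from h import *
c=(.524,.240); p=geom(c,-6.5); q=quat(p,True)
go([.53,-.0,.25],rate=.2)
arm.move_ptp([.533,.324,.25],q)
cap('top','pics/t2.png'); cap('scene','pics/s2.png')
tip(c,p,48)
arm.sleep(.8)
s=arm.get_state()['ee_pos']; go(s+[0,0,.06],rate=.2); go(s+[0,.15,.1],rate=.2)
cap('top','pics/t3.png'); cap('scene','pics/s3.png')
E
python3 - <<'E'
import cv2
for n in('t2','t3'):
    i=cv2.imread(f'pics/{n}.png'); cv2.imwrite(f'pics/{n}c.png',cv2.resize(i[85:255,185:445],None,fx=3,fy=3,interpolation=cv2.INTER_CUBIC))
i=cv2.imread('pics/s3.png'); cv2.imwrite('pics/s3c.png',cv2.resize(i[130:350,240:500],None,fx=3,fy=2.7,interpolation=cv2.INTER_CUBIC))
E
```

```text
10.17 [ 0.53  -0.     0.249] [-0.3 -0.1  0.1]
12.5 [0.534 0.325 0.113] [0.1 0.6 0.9]
12.97 [0.531 0.298 0.112] [-0.2 -0.2  0.8]
13.46 [0.529 0.284 0.124] [-0.8  6.1  4. ]
13.89 [0.527 0.269 0.134] [-0.2  5.7  6.2]
14.32 [0.526 0.254 0.141] [-0.2  4.5  5.2]
14.76 [0.524 0.238 0.147] [0.9 0.5 2.8]
15.19 [0.522 0.221 0.15 ] [0.6 0.7 0.4]
15.62 [0.52  0.205 0.151] [-0.2 -0.6  0.2]
16.88 [0.52  0.206 0.212] [0.7 0.4 1. ]
17.8 [0.52  0.354 0.251] [-0.3 -0.1 -0.4]
```

View pics/t3c.png

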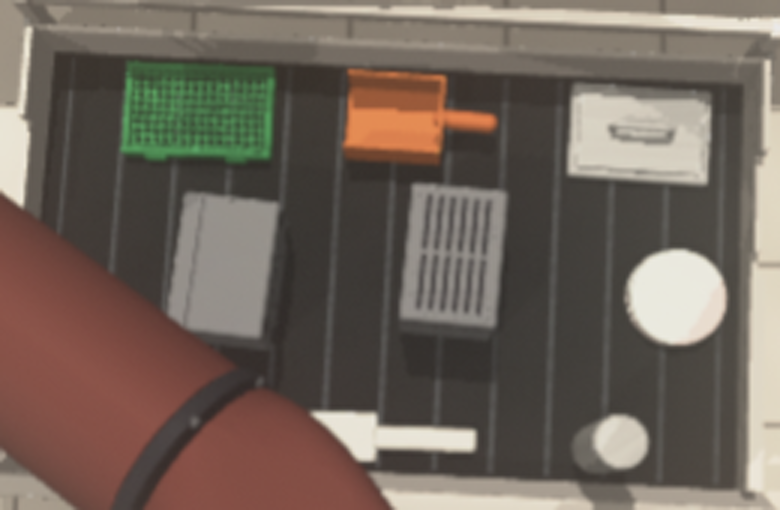

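View pics/s3c.png

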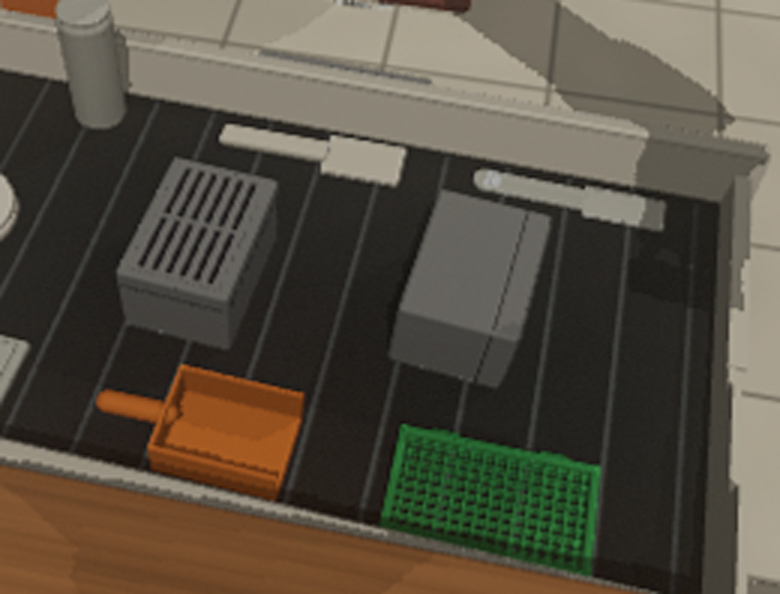

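A rests on its side, seam towards +y, and B is flat with louvres up. I'll measure again.

Run:
```python
from h import *
c=load('pics/t3.npy')
f=lambda P:(np.array(P,float)+.5)/3-.5+[185,85]
A=onz(c,f([(184,192),(280,201),(262,340)]),.104); B=onz(c,f([(412,184),(507,189),(496,330),(400,320)]),.104)
print(A.round(3),B.round(3),B.mean(0),(A[0]+A[2])/2)
d=lambda v:np.degrees(np.arctan2(v[1],v[0]));print(d(A[1]-A[2]),d(B[1]-B[2]),d(B[0]-B[3]))
c=load('pics/s3.npy')
g=lambda P:(np.array(P,float)/[3,2.7])+[240,130]
for P in[[(442,191),(550,214),(514,340),(402,310)],[(173,158),(277,182),(229,307),(121,277)]]:
    X=onz(c,g(P),.104); print(X.round(3).tolist(),X.mean(0).round(4),d(X[2]-X[1]),d(X[3]-X[0]))
```

```text
[[0.579 0.189 0.104]
 [0.571 0.1   0.104]
 [0.441 0.114 0.104]] [[ 0.588 -0.023  0.104]
 [ 0.584 -0.111  0.104]
 [ 0.451 -0.1    0.104]
 [ 0.46  -0.012  0.104]] [ 0.52075885 -0.06150008  0.104     ] [0.51001369 0.15152195 0.104     ]
-6.178113653555083 -4.575046781670449 -4.616917603472401
[[0.45, 0.118, 0.104], [0.456, 0.203, 0.104], [0.585, 0.187, 0.104], [0.575, 0.105, 0.104]] [0.5166 0.153  0.104 ] -7.2048000511104 -6.125479949602733
[[0.461, -0.098, 0.104], [0.469, -0.011, 0.104], [0.6, -0.019, 0.104], [0.59, -0.103, 0.104]] [ 0.5302 -0.0577  0.104 ] -3.509168193163913 -2.473871352868102
```

Run:
```python
from h import *
c=(.513,.152); p=geom(c,-6.4)
tip(c,p,48)
arm.sleep(.8)
s=arm.get_state()['ee_pos']; go(s+[0,0,.1],rate=.2); go(s+[0,.22,.12],rate=.25)
cap('top','pics/t4.png'); cap('scene','pics/s4.png')
i=cv2.imread('pics/t4.png'); cv2.imwrite('pics/t4c.png',cv2.resize(i[85:255,185:445],None,fx=3,fy=3,interpolation=cv2.INTER_CUBIC))
i=cv2.imread('pics/s4.png'); cv2.imwrite('pics/s4c.png',cv2.resize(i[130:350,180:440],None,fx=3,fy=2.7,interpolation=cv2.INTER_CUBIC))
for n in'ts': print(cv2.absdiff(cv2.imread(f'pics/{n}4.png'),cv2.imread(f'pics/{n}3.png')).mean())
```

```text
19.13 [0.523 0.237 0.112] [ 0.1  0.6 -0. ]
19.61 [0.52  0.21  0.112] [-0.2  0.8  0.6]
20.09 [0.518 0.196 0.124] [-1.1  5.2  4.8]
20.52 [0.517 0.182 0.134] [-1.4  4.7  5.3]
20.96 [0.515 0.166 0.141] [0.2 2.5 5.3]
21.39 [0.513 0.15  0.147] [1.1 1.6 4.1]
21.82 [0.511 0.133 0.15 ] [-1.1  0.4  0.2]
22.26 [0.509 0.117 0.151] [ 0.1 -0.2  0.2]
23.71 [0.509 0.117 0.251] [ 0.2  0.1 -0.2]
24.74 [0.509 0.336 0.271] [-0.7 -0.5  0.3]
3.994462239583333
5.2244661458333335
```

View pics/t4c.png

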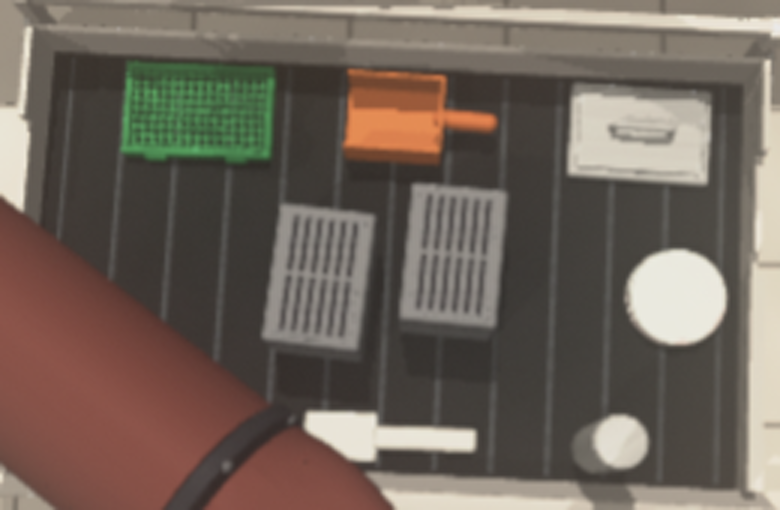

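View pics/s4.png

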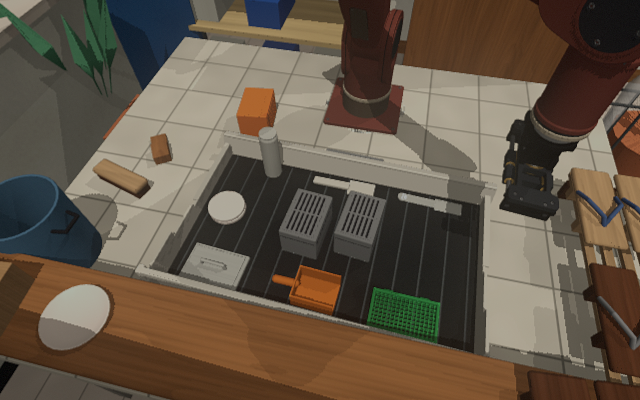

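Both cases stand flat with the louvres up, A at about (357,224) and B at about (305,222) in the scene view. There is a visible gap between them, and the bystanders look unmoved.

Run:
```python
from h import *
c=load('pics/t4.npy')
f=lambda P:(np.array(P,float)+.5)/3-.5+[185,85]
print(onz(c,f([(374,213),(359,353),(412,184),(400,320)]),.104).round(3))
a=load('pics/s0.npy') if 0 else load('pics/scene0.npy'); b=load('pics/s4.npy')
D=np.abs(a['pixels'].astype(int)-b['pixels']).max(2)>40
for n,(x0,y0,x1,y1) in dict(can=(255,125,285,180),coast=(205,188,248,226),lid=(180,240,250,290),scoop=(272,268,342,314),strn=(368,290,440,342),scraper=(312,176,376,186),shoe=(398,190,440,204)).items(): print(n,D[y0:y1,x0:x1].sum())
arm.sleep(.3); arm.finish_job()
```

```text
[[ 0.56   0.013  0.104]
 [ 0.429  0.025  0.104]
 [ 0.588 -0.023  0.104]
 [ 0.46  -0.012  0.104]]
can 0
coast 0
lid 0
scoop 0
strn 0
scraper 0
shoe 0
the job is handed in; nothing more can be done
```

Both desiccant cases now stand flat on the liner with their louvres up, and I've handed the job in at about 25 s of the 64 s allowed.

- **Moves:** I tipped case B one quarter turn towards −y. I then tipped case A a quarter turn onto its side, let it come to rest, and tipped it a second quarter turn. Each push was near the top of the case with closed fingers. Past the balance point each case dropped the rest of the way by itself.
- **Forces:** the highest wrist force I read between steps was about 8 N.
- **Last check:** the final pictures from both cameras show both louvre faces up and a gap of roughly 33–36 mm between the cases. The gripper was well clear.
- **Bystanders:** comparing the scene view before and after showed no changed pixels where the can, coasters, lid, scoop and strainer stand. The strips I compared for the scraper and shoehorn, also unchanged, covered only part of each.
- **Disagreement:** the two cameras' position measurements differed by 5–10 mm in x (2–4 mm in y). This didn't affect the tipping, and no check failed.

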